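Turn a back-to-front card round in its ejector-lever test socket

ROBOT

A 6-joint arm with a two-finger parallel gripper is mounted at the origin on a cart in front of the work surface, level with it; the furniture and walls round the work are solid. World frame = base frame: x ahead of the robot, y to its left, z up, the work surface at z = 0. Lengths are in m, angles in degrees, forces in N, time in s.
With the tool pointing down it reaches from about 0.35 to 0.875 m from the base axis. Payload 4.2 kg.
Tool frame: the origin (TCP) lies at the very end of the fingers, on their centre line; the grasp point (between the pads) lies 19 mm behind it; z points along the fingers, y is the line along which they close (so a half turn about z gives the same grasp; the last joint's range is limited). The gripper opens to 87 mm and grips with 3 to 60 N. Pads are 19 mm wide; open, the fingers measure 117 mm over their backs; the gripper's body (75 mm by 190 mm) begins 51 mm behind the grasp point.
Start: joints at [-61.043, 22.042, 0.453, 0, -68.411, -14.817], TCP at [0.153, -0.606, 0.223] pointing down, gripper open.
Joint ranges: [-179.83, 179.83], [-69.29, 118.12], [-61.27, 80.66], [-181.25, 117.63], [-171.15, -9.14], [-177.46, 177.46]. Speed limits (degrees/s): [159.86, 159.86, 180, 180, 180, 180].

INTERFACE

Orientations are given as a 3x3 rotation matrix whose columns are the frame's x, y, z axes.
In Python, from station import sense, cams, r gives the robot as it stands. The module is installed in compiled form; this text tells all that it offers.
- The arm moves only by the tool step_arm, never from a script. Its argument "targets" is text: rows parted by semicolons, each of 4 numbers parted by spaces: the shift along the tool's x, y, z in cm, then the turn about the tool's z in degrees. In form: x y z turn; .... A call has 1 to 12 rows; each row shifts and turns the commanded pose from where the row before left it, along the tool's axes as they then stand; what a row does not reach is not made up. A row lasts 1/12 s, in which the tool goes at most 41.7 mm and 7.16 degrees, less where a joint would pass 70% of its speed; a pose out of reach is approached as far as the arm can. A call with a gripper value outside its range is refused whole. "claw" is the finger opening in cm, from 0 to 8.7, set as the call begins (left out, the last holds). The fingers move at their own pace and stop on an object; the grip force is fixed at half the most. Time passes only in rows, so rows that do not move let the fingers close. It gives the time, the measured TCP pose, the force, the opening and the grip force at its end, in the units of the state.
- sense(): the state, without advancing time (a new reading comes with each control period).
- cams.capture(name): name is "scene" or "side" or "wrist"; returns a dict with "frame" (480x640x3 uint8, blue, green, red), "vertical_fov" (degrees; the focal length in pixels is half the picture's height over the tangent of half this angle, whatever the lens; pixels are square), "cx", "cy" (the principal point, pixels), "eye" and "rotation" of the camera in the world; the wrist camera has in their place "tool_from_camera" (4x4, takes a point from camera to tool coordinates, whose origin is the TCP and whose axes are the flange's). Camera axes: x right, y down, z forward; pixel columns grow to the right and rows downward; lengths in m; the calibration is good to about 2 mm. A picture is of the moment at which its call begins: read the wrist's pose just before it. There is no depth.
- r.finish_job(): hands the job in; it is judged then, once.
The state is a dict: "time_s": time; "joints": joint angles; "joint_velocities": joint speeds; "effort": joint torques, N m; "tcp_pos": TCP position; "ee_rot": TCP orientation; "wrist_force": force on the tool from outside, world axes, zero at the start; "moment": the same for the moment, N m; "gripper_width": opening from 0.0 (shut) to 1.0 (fully open); "gripper_force": force on a finger pad.
Only numpy, scipy, OpenCV 4.12 (cv2) and the standard library are available. Lean on these libraries where they do the work, as an engineer would, in place of code of your own. Each camera call takes 0.05 s, during which the arm holds its last target. There are 200 camera calls.

TASK

Two circuit cards stand in bench test sockets; one is plugged in back to front, with its red block over the white guide instead of the red one. Pry that card free by swinging both of its socket's ejector levers fully outward, lift it out, turn it end for end, stand it back in the same socket, let go, and seat it fully home by swinging both levers fully inward. While it is in its contacts move the card only with the levers, never by pulling or pushing on the card itself, and do not disturb the other card, its levers or the things standing round about.

Things in the scene. Friction and masses are not known exactly. Their poses are not given: they have to be found in the camera images.
- socket_a: The socket whose card is the wrong way round. Fixed bench test socket, flat grey base 76 x 184 x 12 mm, length along its y axis. Origin: under the middle of the base, on the bench. On it, from the middle outward along y: a black connector, a card guide at either side (red at +y, white at -y), an ejector lever at either end. It takes a card either way round.
- trough_a (a point): Middle of the floor of the connector's trough in socket_a, 14 mm above the bench: a home card's origin lies here. The trough is 65.5 mm long (y), 11.4 mm wide, 18 mm deep; sprung contacts in its lowest 6 mm grip a card's plug (some 3 N to overcome, more than the card weighs).
- guide_a_red (a point): Top of the red guide of socket_a (+y), 42 mm from the socket's middle, 76 mm above the bench. Each guide is a pair of posts, y 37 to 48 mm, with a 6.5 mm slot between them (rounded mouth) for the card's 3 mm board; posts reach 8 mm either side of the middle line.
- guide_a_white (a point): Top of the white guide of socket_a (-y), otherwise like the red one. With both levers fully outward a card put down between the guides rests by its pins on the levers' forks, origin 9 to 11 mm above home (one end may sit a few mm lower), above the contacts, upright; swinging the levers inward draws it down, one end after the other if need be.
- lever_a_red (a joint): Dark forked ejector lever at the red-guide (+y) end of socket_a, on a level axle across the socket. 0 = fully inward (upright, latched), 0.65 rad = fully outward (its stop; handle leaning away from the card). Outward is positive for both levers. It stays where it is left: about 0.14 N m to move it, some 4 N at the handle, 1 to 2 N more while it moves the card.
- lever_a_white (a joint): Dark forked ejector lever at the white-guide (-y) end of socket_a, on a level axle across the socket. 0 = fully inward (upright, latched), 0.65 rad = fully outward (its stop; handle leaning away from the card). Outward is positive for both levers. It stays where it is left: about 0.14 N m to move it, some 4 N at the handle, 1 to 2 N more while it moves the card.
- grip_a_red (a point): Point in the handle of lever_a_red, 38 mm above and 11 mm outward of its axle when inward, then 42 mm from the edge of the card's board (some 6 mm less while the card is tilted by the other lever). Handle 12 mm thick across the socket, 8 mm along it. Fully outward it is 21 mm further out, 15 mm lower. Push it along its arc from the card's side or outside (rubbing straight against it makes it bind; closed pads do not let it pivot).
- grip_a_white (a point): Point in the handle of lever_a_white, 38 mm above and 11 mm outward of its axle when inward, then 42 mm from the edge of the card's board (some 6 mm less while the card is tilted by the other lever). Handle 12 mm thick across the socket, 8 mm along it. Fully outward it is 21 mm further out, 15 mm lower. Push it along its arc from the card's side or outside (rubbing straight against it makes it bind; closed pads do not let it pivot).
- axle_a_red (a point): Middle of the axle of lever_a_red, 79 mm from the socket's middle, 40 mm above the bench; the lever turns about it. The handle's top end is 17 mm outward of it and 49 mm above it when inward, 43 mm outward and 29 mm above when fully outward. Fixed axle towers beside it reach 12 mm either side of the middle line, 8 mm along it, and 48 mm above the bench.
- axle_a_white (a point): Middle of the axle of lever_a_white, 79 mm from the socket's middle, 40 mm above the bench; the lever turns about it. The handle's top end is 17 mm outward of it and 49 mm above it when inward, 43 mm outward and 29 mm above when fully outward. Fixed axle towers beside it reach 12 mm either side of the middle line, 8 mm along it, and 48 mm above the bench.
- card_a: The card plugged in back to front in socket_a (its y axis points against the socket's). Green circuit card standing on edge, 132 mm long (y), 90 mm high (z up), board 3 mm thick (x); above 36 mm the board is 96 mm long. Origin: middle of the underside of its black plug (62 mm long, 8 mm thick, 18 mm high, rounded below). About 0.24 kg.
- card_a_rail (a point): Middle of the top of card_a's aluminium stiffener rail, 90 mm above the card's origin: rail 60 mm long, 10 mm thick, 16 mm high; the place to grip, from above. On the board below it parts stand out up to 13 mm on one face, but none higher than 52 mm above the card's underside within 20 mm of its middle.
- card_a_red (a point): Middle of the top of card_a's red block, at the +y end of the rail: 39 mm from the card's middle, 90 mm above its origin; block 17 mm along the card, 13 mm thick, 20 mm high.
- card_a_pin (a point): Middle of the steel cross pin through card_a's lower corner at the red end (y +63 mm, 26 mm above the origin), 6 mm thick, 22 mm long; a like pin is at y -63 mm. The levers' forks close round these pins.
- socket_b: The neighbouring socket, built alike, with a card that sits correctly.
- card_b: Card built alike, correctly home in socket_b; to be left alone. Its top is 104 mm above the bench.
- lever_b_red (a joint): Lever of the neighbouring socket, red-guide end; fully inward (0), to stay so.
- lever_b_white (a joint): Lever of the neighbouring socket, white-guide end; fully inward (0), to stay so.
- bottle: White solvent bottle with blue spout, 55 mm across, 132 mm high, standing close behind socket_a, its middle 80 to 95 mm from the socket's middle line; origin under its middle.
- reel: Reel of solder wire, 54 mm across and 40 mm high, standing close in front of socket_a; origin on the bench, 16 mm from the reel's axis.
- brass_wool: Open tin of brass wool, 64 mm across, 36 mm high, behind socket_b; origin under its middle.
- flux: Flux jar with white lid, 50 mm across, 26 mm high, in front of socket_b; origin under its middle.
Things that resemble listed ones, but are neither listed nor needed, are in the scene too. Leave any yellow look-alike of the socket_b alone.

How it is judged:
By the outcome, as a careful person would: the job done as asked, in the order asked, and still so for the second after the job is handed in, with the robot touching nothing.
It also fails if it takes over 72 s, if anything falls off the work surface, if the arm or the gripper's body presses on something with over 40 N, if the wrist force passes 120 N, or if a joint passes its speed limit or range.

## Working session

There is one attempt and no reset: what is moved stays moved. The work goes in short steps, Python scripts to look and compute and a tool call to move; the robot and the scene stay as the last step left them, time stands still between calls to the robot, and variables do not carry over. Pictures are saved under pics/ and viewed, at most 10 in all, crops included, and the job is handed in when it is done.

Besides the shell and the picture viewer there is one more tool, called after ">>>" by a JSON object that holds its "op" and its "data", one argument or row to a line. step_arm: Moves the arm, as the interface text tells. Its arguments: {"type":"object","properties":{"targets":{"type":"string"},"claw":{"type":"number"}},"required":["targets"]}

```bash
mkdir -p pics; python3 - <<'E'
from station import sense,cams,r
import cv2,numpy as np
s=sense();print(s['time_s'],s['tcp_pos'],s['ee_rot'])
fs=[]
for n in ['scene','side','wrist']:
    c=cams.capture(n);cv2.imwrite(f'pics/{n}0.png',c['frame']);np.save(f'pics/{n}0.npy',c,allow_pickle=True)
    print(n,c['vertical_fov'],c['cx'],c['cy'],c.get('eye'),c.get('rotation'),c.get('tool_from_camera'))
E
```

```text
0.0 [ 0.15255211 -0.60545675  0.22145205] [[-9.69749808e-01 -2.44100262e-01 -6.10382982e-04]
 [-2.44101014e-01  9.69747485e-01  2.12356229e-03]
 [ 7.35552514e-05  2.20831923e-03 -9.99997559e-01]]
scene 51.546168290082385 319.62156822140133 240.62555688897518 [-0.27689367 -0.3666872   0.64373142] [[ 0.561763   -0.42024798  0.71261067]
 [-0.82729133 -0.28184859  0.4859531 ]
 [-0.0033725  -0.8625271  -0.50599962]] None
side 43.086064291043456 308.72035673525596 238.76638176650434 [ 0.18633191 -1.07806511  1.2297248 ] [[ 0.96767064 -0.15124402  0.20183848]
 [-0.25130774 -0.6460773   0.72071391]
 [ 0.02139959 -0.74813726 -0.66319884]] None
wrist 67.25720850008231 320.3049549088334 226.8783397265412 None None [[-1.07298546e-03 -9.57161109e-01 -2.89553900e-01  7.93307292e-02]
 [ 9.99998790e-01 -7.00823661e-04 -1.38897458e-03 -2.24521943e-04]
 [ 1.12654623e-03 -2.89555040e-01  9.57160702e-01 -1.62046080e-01]
 [ 0.00000000e+00  0.00000000e+00  0.00000000e+00  1.00000000e+00]]
```

View pics/scene0.png

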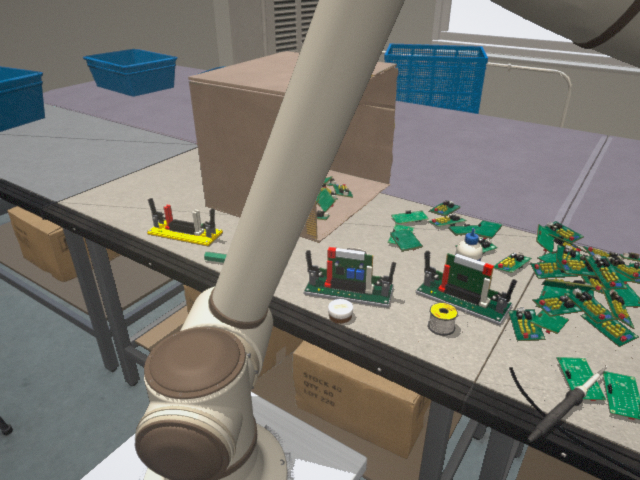

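View pics/side0.png

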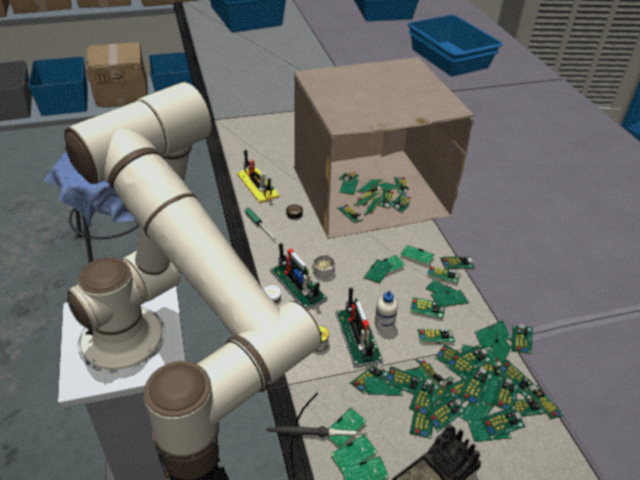

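The scene view shows socket_a at about (468,285) with its card's red block at the right, over the white guide (487,285). The reel is in front at (443,318) and the bottle behind at (469,245). The side view shows the same socket at (360,330). Next I crop both.

```bash
python3 - <<'E'
import cv2,numpy as np
a=cv2.imread('pics/scene0.png')[225:335,410:530];b=cv2.imread('pics/side0.png')[275:375,320:410]
a=cv2.resize(a,(480,440),interpolation=cv2.INTER_CUBIC)   #x4
b=cv2.resize(b,None,fx=3.5,fy=3.5,interpolation=cv2.INTER_CUBIC)[:350]
o=np.zeros((440,800,3),np.uint8);o[:,:480]=a;o[:350,480:480+315]=b
cv2.imwrite('pics/crop0.png',o)
E
```

```text
(no output)
```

View pics/crop0.png

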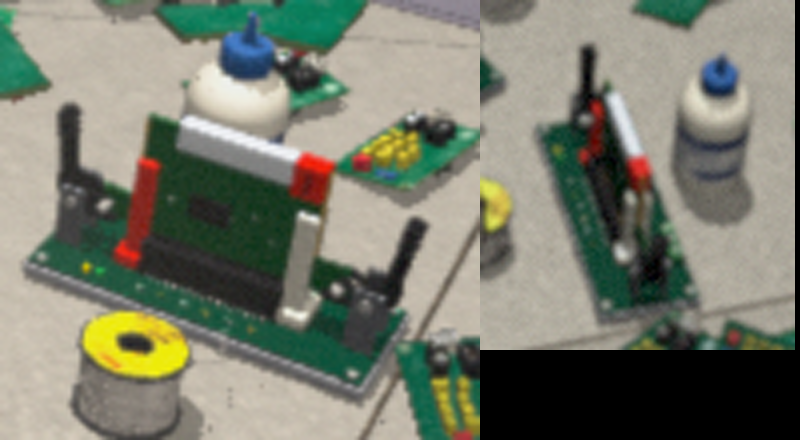

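```bash
cat > h.py <<'E'
import numpy as np,cv2
from station import sense,cams,r
def campose(c,s=None):
    if c.get('eye') is not None: return np.array(c['eye']),np.array(c['rotation'])
    T=np.array(c['tool_from_camera']);R=np.array(s['ee_rot']);p=np.array(s['tcp_pos'])
    return p+R@T[:3,3],R@T[:3,:3]
def ray(c,u,v,z,s=None):
    e,R=campose(c,s);f=240/np.tan(np.radians(c['vertical_fov']/2))
    d=R@np.array([(u-c['cx'])/f,(v-c['cy'])/f,1]);return e+d*(z-e[2])/d[2]
def proj(c,P,s=None):
    e,R=campose(c,s);f=240/np.tan(np.radians(c['vertical_fov']/2))
    q=R.T@(np.array(P)-e);return c['cx']+f*q[0]/q[2],c['cy']+f*q[1]/q[2]
def snap(n,name):
    s=sense();c=cams.capture(n);cv2.imwrite(f'pics/{name}.png',c['frame']);np.save(f'pics/{name}.npy',(c,s),allow_pickle=True);return c,s
def load(name): return np.load(f'pics/{name}.npy',allow_pickle=True)
E
python3 - <<'E'
from h import *
c=np.load('pics/scene0.npy',allow_pickle=True).item();d=np.load('pics/side0.npy',allow_pickle=True).item()
S=lambda n,u,v,z:print(n,'sc',ray(c,410+u/4,225+v/4,z).round(4))
D=lambda n,u,v,z:print(n,'sd',ray(d,320+(u-480)/3.5,275+v/3.5,z).round(4))
S('leverR',68,106,.089);S('leverW',416,222,.089);S('rail L',188,122,.104);S('rail R',328,168,.104)
S('guideR',148,162,.076);S('guideW',310,215,.076)
S('cornNL',25,262,.012);S('cornNR',362,390,.012);S('cornFR',408,318,.012)
S('reel',133,343,.04);S('bottle',250,20,.132)
D('leverR',587,48,.089);D('railL',613,95,.104);D('red end',640,172,.104);D('leverW',655,240,.089);D('bottle',722,60,.132)
D('corn1',540,127,.012);D('corn2',605,318,.012);D('corn3',698,300,.012)
E
```

```text
leverR sc [ 0.5936 -0.0489  0.089 ]
leverW sc [ 0.5877 -0.2321  0.089 ]
rail L sc [ 0.5896 -0.1146  0.104 ]
rail R sc [ 0.5871 -0.187   0.104 ]
guideR sc [ 0.5855 -0.0985  0.076 ]
guideW sc [ 0.5848 -0.1836  0.076 ]
cornNL sc [ 0.5534 -0.0506  0.012 ]
cornNR sc [ 0.548 -0.232  0.012]
cornFR sc [ 0.6184 -0.2343  0.012 ]
reel sc [ 0.4849 -0.1357  0.04  ]
bottle sc [ 0.6598 -0.1179  0.132 ]
leverR sd [ 0.5902 -0.0523  0.089 ]
railL sd [ 0.589  -0.1144  0.104 ]
red end sd [ 0.5849 -0.1872  0.104 ]
leverW sd [ 0.581  -0.2348  0.089 ]
bottle sd [ 0.665  -0.1244  0.132 ]
corn1 sd [ 0.5575 -0.0541  0.012 ]
corn2 sd [ 0.5511 -0.2351  0.012 ]
corn3 sd [ 0.6198 -0.2358  0.012 ]
```

>>> {"op": "step_arm", "data": {
  "targets": "-2 1.3 -0.2 0;-3.3 2.15 -0.2 0;-3.3 2.15 -0.2 0;-3.3 2.15 -0.2 0;-3.3 2.15 -0.2 0;-3.3 2.15 -0.2 0;-3.3 2.15 -0.2 0;-3.3 2.15 -0.2 0;-3.3 2.15 -0.2 0;-3.3 2.15 -0.2 0;-3.3 2.15 -0.2 0;-3.3 2.15 -0.2 0",
  "claw": 0
}}

```text
time_s: 1.15
tcp_pos: [0.464, -0.2687, 0.2466]
ee_rot: [[-0.97, -0.244, -0.0], [-0.244, 0.97, 0.0], [0.0, 0.0, -1.0]]
wrist_force: [0.9, -0.3, 0.0]
gripper_width: 0.172
gripper_force: 0.0
```

>>> {"op": "step_arm", "data": {
  "targets": "-3.3 2.15 0 0;-3.3 2.15 0 0;-3.3 2.15 0 0;-3.3 2.15 0 0;-1.9 0.6 0 0;0 0 0 5;0 0 0 5;0 0 0 5.5;0 0 0 0;0 0 0 0"
}}

```text
time_s: 1.98
tcp_pos: [0.5869, -0.1444, 0.2462]
ee_rot: [[-1.0, 0.021, -0.001], [0.021, 1.0, 0.0], [0.001, 0.0, -1.0]]
wrist_force: [-0.6, 0.8, 0.2]
gripper_width: 0.005
gripper_force: 0.0
```

```bash
python3 - <<'E'
from h import *
c,s=snap('wrist','w1');print(s['time_s'],s['tcp_pos'],s['ee_rot'],s['joints'],s['wrist_force'])
E
```

```text
1.9833 [ 0.58693575 -0.14437439  0.24619259] [[-9.99773530e-01  2.12697118e-02 -6.98138230e-04]
 [ 2.12696500e-02  9.99773771e-01  9.57674777e-05]
 [ 7.00017237e-04  8.08966334e-05 -9.99999752e-01]] [ 1.50746317e+00  1.91986816e+01 -3.89245506e-01 -6.93733018e-03
 -7.04519152e+01 -9.27238947e+01] [-0.61232005  0.77970886  0.20536312]
```

View pics/w1.png

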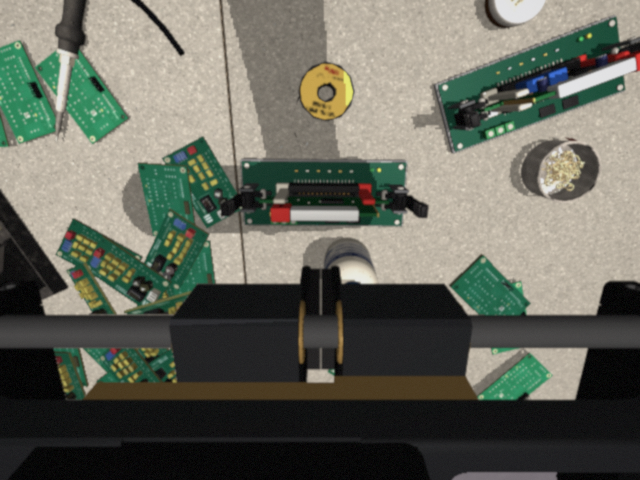

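The wrist view shows socket_a across the middle: red block at left (281,214), white rail to (357,215), red guide at right (366,190). The lever handles are at (230,207) and (418,210), the bottle at (350,262) and the reel at (326,92). Next, measure by masks.

```bash
python3 - <<'E'
from h import *
c,s=load('w1');f=c['frame'];h=cv2.cvtColor(f,cv2.COLOR_BGR2HSV)
def comps(m,lo=20,box=(215,140,450,240)):
    x0,y0,x1,y1=box
    n,l,st,ce=cv2.connectedComponentsWithStats(m[y0:y1,x0:x1].astype(np.uint8))
    out=[]
    for i in range(1,n):
        if st[i,4]>=lo:
            ys,xs=np.where(l==i);out.append((st[i,4],np.c_[xs+x0,ys+y0]))
    return out
R=((h[...,0]<8)|(h[...,0]>172))&(h[...,1]>150)&(h[...,2]>90)
W=(h[...,1]<40)&(h[...,2]>170)
K=(h[...,2]<40)
for n,m in (('R',R),('W',W),('K',K)):
    for a,p in comps(m):
        r_=cv2.minAreaRect(p.astype(np.float32));print(n,a,p.min(0),p.max(0),np.round(r_[0],1),np.round(r_[1],1),r_[2])
        for z in (.104,.076,.089): print('   ',z,ray(c,*r_[0],z,s)[:2].round(4), [ray(c,*q,z,s)[:2].round(4).tolist() for q in ((p[:,0].min()-.5,p[p[:,0].argmin(),1]),(p[:,0].max()+.5,p[p[:,0].argmax(),1]))])
for n,u,v,z in (('c',244,158,.012),('c',405,161,.012),('c',244,226,.012),('c',404,225,.012),('botl',350,248,.1)): print(n,ray(c,u,v,z,s).round(4))
E
```

```text
R 86 [359 184] [371 193] [365.  188.5] [ 9. 12.] 90.0
    0.104 [ 0.5663 -0.1063] [[0.5623, -0.1119], [0.5634, -0.1008]]
    0.076 [ 0.5717 -0.1029] [[0.5673, -0.109], [0.5685, -0.0969]]
    0.089 [ 0.5692 -0.1045] [[0.565, -0.1103], [0.5662, -0.0987]]
R 77 [363 198] [374 204] [368.5 201. ] [ 6. 11.] 90.0
    0.104 [ 0.5773 -0.1031] [[0.5754, -0.1083], [0.5756, -0.098]]
    0.076 [ 0.5837 -0.0995] [[0.5816, -0.1051], [0.5819, -0.0939]]
    0.089 [ 0.5807 -0.1012] [[0.5787, -0.1066], [0.579, -0.0958]]
R 274 [270 207] [289 221] [279.5 214. ] [14. 19.] 90.0
    0.104 [ 0.5872 -0.1805] [[0.5825, -0.1889], [0.582, -0.1715]]
    0.076 [ 0.5945 -0.1839] [[0.5894, -0.1932], [0.5888, -0.1742]]
    0.089 [ 0.5911 -0.1823] [[0.5862, -0.1912], [0.5856, -0.1729]]
W 399 [215 140] [232 164] [223.5 152. ] [24. 17.] 90.0
    0.104 [ 0.5331 -0.224 ] [[0.5232, -0.2304], [0.5357, -0.2168]]
    0.076 [ 0.5354 -0.2315] [[0.5246, -0.2385], [0.5382, -0.2236]]
    0.089 [ 0.5343 -0.228 ] [[0.524, -0.2347], [0.537, -0.2204]]
W 526 [235 140] [265 164] [250.3 150.9] [24.2 29.5] 85.2363510131836
    0.104 [ 0.53
[... 1959 characters left out ...]
5695, -0.1928], [0.5751, -0.1878]]
K 40 [374 191] [380 200] [377.  195.5] [9. 6.] 90.0
    0.104 [ 0.5726 -0.0959] [[0.5739, -0.0989], [0.5688, -0.093]]
    0.076 [ 0.5786 -0.0916] [[0.5799, -0.0948], [0.5744, -0.0884]]
    0.089 [ 0.5758 -0.0936] [[0.5771, -0.0967], [0.5718, -0.0906]]
K 496 [385 191] [425 215] [405.  202.9] [40.4 18.1] 12.33908748626709
    0.104 [ 0.5796 -0.0716] [[0.5811, -0.0892], [0.5828, -0.0537]]
    0.076 [ 0.5863 -0.0651] [[0.5879, -0.0843], [0.5897, -0.0455]]
    0.089 [ 0.5832 -0.0681] [[0.5847, -0.0866], [0.5865, -0.0493]]
c [ 0.5476 -0.2269  0.012 ]
c [ 0.5547 -0.0522  0.012 ]
c [ 0.6245 -0.2334  0.012 ]
c [ 0.6273 -0.05    0.012 ]
botl [ 0.6215 -0.1187  0.1   ]
```

>>> {"op": "step_arm", "data": {
  "targets": "0 -3.3 0 0.6;0 -3.4 0 0;0 0 3 0;0 0 4 0;0 0 4 0;0 0 3 0;0 0 2 0;0 0 0.8 0;0 0 0 0"
}}

```text
time_s: 2.78
tcp_pos: [0.5838, -0.2114, 0.0764]
ee_rot: [[-0.999, 0.034, -0.004], [0.034, 0.999, 0.001], [0.004, 0.0, -1.0]]
wrist_force: [-0.3, -0.2, 0.3]
gripper_width: 0.008
gripper_force: 0.0
```

```bash
python3 - <<'E'
from h import *
s=sense();print(s['time_s'],s['tcp_pos'],s['joints'],s['wrist_force'])
c,s=snap('wrist','w2')
c,s2=snap('scene','s2')
P=[proj(c,p) for p in ([.586,-.21,.08],)];print(P)
a=c['frame'][205:325,400:540];cv2.imwrite('pics/v2.png',np.hstack([cv2.resize(a,(560,480),interpolation=cv2.INTER_CUBIC)]))
E
```

```text
2.7833 [ 0.58380112 -0.21142721  0.07641798] [-4.99914434e+00  2.93926112e+01 -1.03867660e+01 -1.21148487e-02
 -5.04788719e+01 -8.69157659e+01] [-0.28163818 -0.1836738   0.31731992]
[(np.float64(501.3885685048329), np.float64(281.07174926307))]
```

View pics/v2.png

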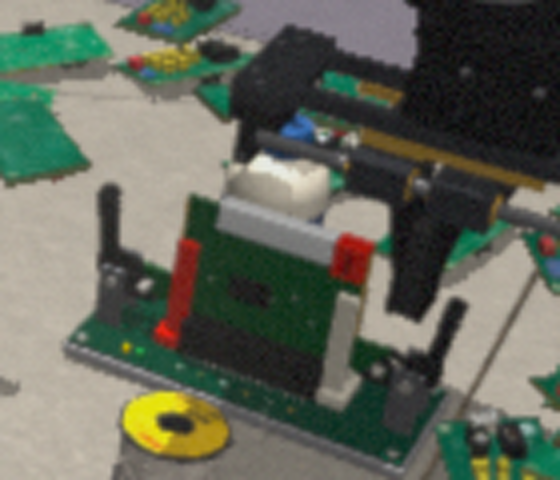

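The crop shows the closed fingertips at (412,300) standing free between the card's red block and the white lever's handle (455,310). Push out until contact.

>>> {"op": "step_arm", "data": {
  "targets": "-0.2 -0.2 0 0;0 -0.2 0 0;0 -0.2 0 0;0 0 0 0"
}}

```text
time_s: 3.22
tcp_pos: [0.5874, -0.2179, 0.0796]
ee_rot: [[-0.999, 0.034, 0.002], [0.034, 0.999, -0.0], [-0.002, -0.0, -1.0]]
wrist_force: [-0.3, 0.5, -0.1]
gripper_width: 0.007
gripper_force: 0.0
```

>>> {"op": "step_arm", "data": {
  "targets": "0 -0.2 0.1 0;0 -0.2 0.1 0;0 -0.1 0.1 0;0 0 0 0"
}}

```text
time_s: 3.55
tcp_pos: [0.5873, -0.2223, 0.0759]
ee_rot: [[-0.999, 0.034, 0.001], [0.034, 0.999, 0.0], [-0.001, 0.0, -1.0]]
wrist_force: [0.7, 2.5, 3.1]
gripper_width: 0.003
gripper_force: 1.8
```

>>> {"op": "step_arm", "data": {
  "targets": "0 -0.2 0.04 0;0 -0.2 0.05 0;0 -0.2 0.06 0;0 -0.19 0.07 0;0 -0.19 0.08 0;0 -0.18 0.09 0;0 -0.18 0.1 0;0 -0.17 0.11 0;0 -0.16 0.12 0;0 -0.16 0.13 0;0 -0.15 0.14 0;0 0 0 0"
}}

```text
time_s: 4.55
tcp_pos: [0.5864, -0.2403, 0.0655]
ee_rot: [[-0.999, 0.034, 0.0], [0.034, 0.999, 0.003], [-0.0, 0.003, -1.0]]
wrist_force: [1.3, 11.3, 4.5]
gripper_width: 0.004
gripper_force: 5.5
```

>>> {"op": "step_arm", "data": {
  "targets": "0 -0.14 0.14 0;0 -0.13 0.15 0;0 0 0 0"
}}

```text
time_s: 4.8
tcp_pos: [0.5865, -0.2412, 0.0644]
ee_rot: [[-0.999, 0.034, 0.001], [0.034, 0.999, 0.004], [-0.0, 0.004, -1.0]]
wrist_force: [-1.7, 18.4, 12.6]
gripper_width: 0.007
gripper_force: 11.6
```

>>> {"op": "step_arm", "data": {
  "targets": "0 -0.12 0.15 0;0 -0.12 0.15 0;0 0 0 0"
}}

```text
time_s: 5.05
tcp_pos: [0.5867, -0.2417, 0.0639]
ee_rot: [[-0.999, 0.033, 0.001], [0.033, 0.999, 0.006], [-0.001, 0.006, -1.0]]
wrist_force: [-4.9, 27.9, 25.5]
gripper_width: 0.005
gripper_force: 18.8
```

>>> {"op": "step_arm", "data": {
  "targets": "0 0.5 -1 0;0 0 -3.5 0;0 0 -4 0;0 3.8 0 0;0 4 0 0;0 4 0 0;0.2 4 0 0;0 1 0 0;0 0 0 0;0 0 0 0"
}}

```text
time_s: 5.88
tcp_pos: [0.5895, -0.0748, 0.1443]
ee_rot: [[-0.999, 0.033, -0.001], [0.033, 0.999, -0.001], [0.001, -0.001, -1.0]]
wrist_force: [0.5, -0.5, -0.6]
gripper_width: 0.002
gripper_force: 0.0
```

```bash
python3 - <<'E'
from h import *
c,s=snap('scene','s3');a=c['frame'][205:325,400:540]
w,s=snap('wrist','w3');print(s['tcp_pos'],s['time_s'])
cv2.imwrite('pics/v3.png',np.hstack([cv2.resize(a,(420,360),interpolation=cv2.INTER_CUBIC),cv2.resize(w['frame'][:,60:420],(360,480))[:360]]))
E
```

```text
[ 0.58949874 -0.0754818   0.14431222] 5.9333
```

View pics/v3.png

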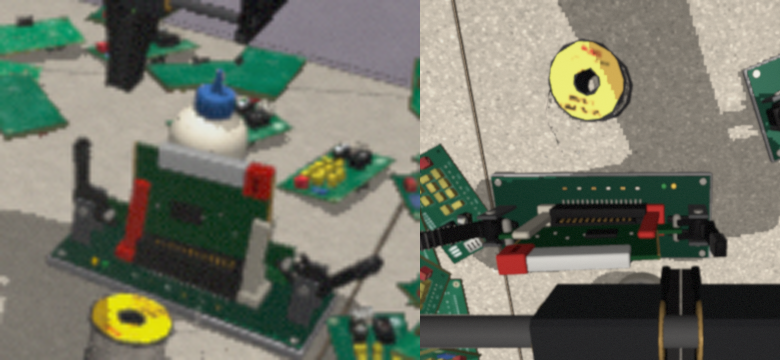

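The white lever now lies outward (360,270) and the card's -y end is raised. The tool is above the gap at the red end.

>>> {"op": "step_arm", "data": {
  "targets": "0 0.4 2 0;0 0 3 0;0 0 1.5 0;0 0 0.3 0;0 0.3 0 0;0 0.2 0 0;0 0.2 0 0;0 0 0 0"
}}

```text
time_s: 6.65
tcp_pos: [0.5913, -0.0636, 0.0782]
ee_rot: [[-0.999, 0.034, 0.003], [0.034, 0.999, -0.0], [-0.003, -0.0, -1.0]]
wrist_force: [0.5, -2.5, -0.1]
gripper_width: 0.005
gripper_force: 0.8
```

>>> {"op": "step_arm", "data": {
  "targets": "0 0.2 0.05 0;0 0.21 0.06 0;0 0.21 0.07 0;0 0.2 0.08 0;0 0.2 0.09 0;0 0.19 0.1 0;0 0.19 0.11 0;0 0.18 0.12 0;0 0.17 0.13 0;0 0.17 0.14 0;0 0.16 0.15 0;0 0 0 0"
}}

```text
time_s: 7.65
tcp_pos: [0.5912, -0.0422, 0.0655]
ee_rot: [[-0.999, 0.034, 0.0], [0.034, 0.999, 0.0], [-0.0, 0.0, -1.0]]
wrist_force: [2.1, -1.0, 3.2]
gripper_width: 0.003
gripper_force: 1.7
```

>>> {"op": "step_arm", "data": {
  "targets": "0 0.15 0.15 0;0 0.14 0.16 0;0 0.13 0.16 0;0 0 0 0"
}}

```text
time_s: 7.98
tcp_pos: [0.5915, -0.041, 0.0642]
ee_rot: [[-0.999, 0.032, 0.0], [0.032, 0.999, -0.004], [-0.0, -0.004, -1.0]]
wrist_force: [-1.5, -11.0, 18.2]
gripper_width: 0.005
gripper_force: 10.3
```

>>> {"op": "step_arm", "data": {
  "targets": "0 0.12 0.16 0;0 0 0 0;0 -0.5 -1 0;0 0 -3.5 0;0 0 -4 0;0 -3.5 -3 0;0 -4 -1 0;0 -2.5 0 0;0 0 0 -7;0 0 0 -7;0 0 0 -7;0 0 0 -7",
  "claw": 0
}}

```text
time_s: 8.98
tcp_pos: [0.5854, -0.1381, 0.1792]
ee_rot: [[-0.896, -0.443, -0.006], [-0.443, 0.896, 0.002], [0.004, 0.005, -1.0]]
wrist_force: [-0.8, -0.0, -0.1]
gripper_width: 0.006
gripper_force: 0.0
```

>>> {"op": "step_arm", "data": {
  "targets": "0 0 0 -7;0 0 0 -7;0 0 0 -7;0 0 0 -7;0 0 0 -7;0 0 0 -7;0 0 0 -7;0 0 0 -7;0 0 0 -6;0 0 0 0;0 0 0 0;0 0 0 0",
  "claw": 4
}}

```text
time_s: 9.98
tcp_pos: [0.5867, -0.1384, 0.1805]
ee_rot: [[-0.037, -0.999, -0.003], [-0.999, 0.037, 0.001], [-0.001, 0.003, -1.0]]
wrist_force: [0.4, 0.3, 0.3]
gripper_width: 0.46
gripper_force: 0.0
```

```bash
python3 - <<'E'
from h import *
c,s=snap('scene','s4');a=c['frame'][205:325,400:540]
w,s=snap('wrist','w4');print(s['tcp_pos'],s['time_s'],s['joints'],s['ee_rot'])
cv2.imwrite('pics/v4.png',np.hstack([cv2.resize(a,(420,360),interpolation=cv2.INTER_CUBIC),cv2.resize(w['frame'],(380,285))]) if 0 else np.vstack([np.hstack([cv2.resize(a,(320,274),interpolation=cv2.INTER_CUBIC),w['frame'][:274,80:560]])]))
E
```

```text
[ 0.58700101 -0.13845593  0.18077212] 10.0333 [ 2.07136969e+00  2.17908253e+01 -6.17306137e+00 -4.60393662e-02
 -6.21446442e+01 -4.12240259e+00] [[-3.61660562e-02 -9.99343953e-01 -1.91852646e-03]
 [-9.99345631e-01  3.61648854e-02  6.41507703e-04]
 [-5.71703554e-04  1.94047184e-03 -9.99997954e-01]]
```

View pics/v4.png

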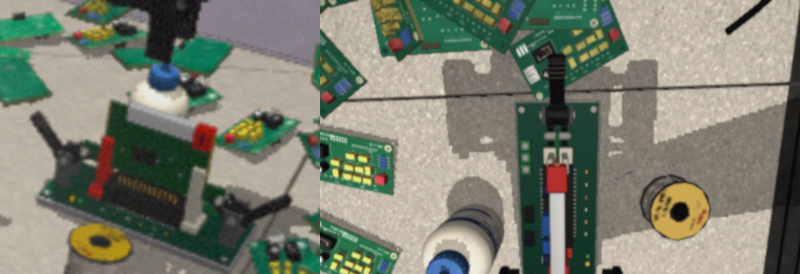

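Both levers are outward, and the card is upright and raised with its red block in the -y half. Now measure the rail for the grip.

```bash
cat >> h.py <<'E'
def red(c,s,z,box):
    x0,y0,x1,y1=box;h=cv2.cvtColor(c['frame'][y0:y1,x0:x1],cv2.COLOR_BGR2HSV)
    m=(((h[...,0]<8)|(h[...,0]>172))&(h[...,1]>150)&(h[...,2]>90)).astype(np.uint8)
    n,l,st,ce=cv2.connectedComponentsWithStats(m)
    for i in range(1,n):
        if st[i,4]>60:
            x,y,w,hh=st[i,:4]+[x0,y0,0,0];print('red',x,y,w,hh,[ray(c,*q,z,s)[:2].round(4).tolist() for q in ((x-.5+w/2,y-.5),(x-.5+w/2,y+hh-.5),(x-.5,y+hh/2),(x+w-.5,y+hh/2))])
E
python3 - <<'E'
from h import *
c,s=load('w4');red(c,s,.114,(270,100,420,274))
h=cv2.cvtColor(c['frame'],cv2.COLOR_BGR2HSV)
for v in range(200,300,20):
    x=np.where((h[v,290:360,1]<40)&(h[v,290:360,2]>150))[0]+290
    print(v,x.min(),x.max(),len(x),ray(c,(x.min()+x.max())/2,v,.114,s)[:2].round(4))
E
```

```text
red 306 165 21 28 [[0.5882, -0.1904], [0.589, -0.1725], [0.5953, -0.1815], [0.5819, -0.181]]
200 310 323 14 [ 0.5889 -0.1676]
220 310 323 14 [ 0.5894 -0.1541]
240 311 323 13 [ 0.5896 -0.1402]
260 311 324 14 [ 0.5899 -0.1258]
280 357 359 3 [ 0.5624 -0.1099]
```

>>> {"op": "step_arm", "data": {
  "targets": "0.34 -0.26 0 -0.3;0 0 2 0;0 0 2.5 0;0 0 2 0;0 0 1.5 0;0 0 1 0;0 0 0.25 0;0 0 0 0;0 0 0 0",
  "claw": 2.6
}}

```text
time_s: 10.83
tcp_pos: [0.5909, -0.1424, 0.0899]
ee_rot: [[-0.029, -1.0, 0.002], [-1.0, 0.029, -0.0], [0.0, -0.002, -1.0]]
wrist_force: [0.1, 0.1, 0.9]
gripper_width: 0.297
gripper_force: 0.0
```

>>> {"op": "step_arm", "data": {
  "targets": "0 0 0 0;0 0 0 0;0 0 0 0;0 0 0 0;0 0 0 0",
  "claw": 0
}}

```text
time_s: 11.25
tcp_pos: [0.5906, -0.1423, 0.0897]
ee_rot: [[-0.029, -1.0, 0.002], [-1.0, 0.029, -0.0], [0.0, -0.002, -1.0]]
wrist_force: [-0.3, -0.1, 1.8]
gripper_width: 0.107
gripper_force: 29.8
```

>>> {"op": "step_arm", "data": {
  "targets": "0 0 -0.5 0;0 0 -1 0;0 0 -1 0;0 0 -1.5 0;0 0 -2 0;0 0 -2 0;0 0 -2 0;0 0 -2 0;0 0 -2 0;0 0 -1.5 0;0 0 0 0;0 0 0 0"
}}

```text
time_s: 12.25
tcp_pos: [0.5902, -0.1421, 0.2451]
ee_rot: [[-0.029, -1.0, 0.002], [-1.0, 0.029, 0.001], [-0.001, -0.002, -1.0]]
wrist_force: [1.5, -0.4, -4.0]
gripper_width: 0.108
gripper_force: 29.8
```

```bash
python3 - <<'E'
from h import *
c,s=snap('wrist','w5');print(s['tcp_pos'],s['wrist_force'],s['joints'],s['ee_rot'])
z=s['tcp_pos'][2]+.114-.0897;print(z);red(c,s,z,(200,100,440,400))
snap('scene','s5')
E
```

```text
[ 0.59016449 -0.1420902   0.24509306] [ 1.47734493 -0.42830049 -3.95343272] [ 1.70822357e+00  1.94125896e+01 -2.22512443e-01 -3.58152442e-02
 -7.02392388e+01 -3.37005547e+00] [[-2.92101984e-02 -9.99570925e-01  2.17471382e-03]
 [-9.99573034e-01  2.92116816e-02  6.53401660e-04]
 [-7.16648349e-04 -2.15469930e-03 -9.99997422e-01]]
0.2693930587700661
red 304 197 33 48 [[0.5893, -0.1928], [0.5899, -0.173], [0.5961, -0.1831], [0.5831, -0.1827]]
```

>>> {"op": "step_arm", "data": {
  "targets": "0 0 0 -5;0 0 0 -7;0 0 0 -7;0 0 0 -7;0 0 0 -7;0 0 0 -7;0 0 0 -7;0 0 0 -7;0 0 0 -7;0 0 0 -7;0 0 0 -7;0 0 0 -7"
}}

```text
time_s: 13.35
tcp_pos: [0.5893, -0.1421, 0.2421]
ee_rot: [[0.987, -0.162, -0.004], [-0.162, -0.987, 0.0], [-0.004, 0.0, -1.0]]
wrist_force: [-0.4, 0.1, -2.5]
gripper_width: 0.111
gripper_force: 29.8
```

>>> {"op": "step_arm", "data": {
  "targets": "0 0 0 -7;0 0 0 -7;0 0 0 -7;0 0 0 -7;0 0 0 -7;0 0 0 -7;0 0 0 -7;0 0 0 -7;0 0 0 -7;0 0 0 -7;0 0 0 -7;0 0 0 -7"
}}

```text
time_s: 14.35
tcp_pos: [0.5893, -0.1421, 0.2421]
ee_rot: [[0.264, 0.964, -0.004], [0.964, -0.264, 0.0], [-0.001, -0.004, -1.0]]
wrist_force: [-0.9, -0.0, -3.7]
gripper_width: 0.115
gripper_force: 29.8
```

>>> {"op": "step_arm", "data": {
  "targets": "0 0 0 -7;0 0 0 -7;0 0 0 0;0 0 0 0;0 0 0 0"
}}

```text
time_s: 14.77
tcp_pos: [0.5897, -0.1422, 0.2431]
ee_rot: [[0.031, 1.0, -0.002], [1.0, -0.031, 0.0], [0.0, -0.002, -1.0]]
wrist_force: [-1.0, -0.2, -2.3]
gripper_width: 0.114
gripper_force: 29.8
```

```bash
python3 - <<'E'
from h import *
c,s=snap('wrist','w6');print(s['tcp_pos'],s['wrist_force'],s['joints'],s['ee_rot'],s['time_s'])
z=s['tcp_pos'][2]+.114-.0897;red(c,s,z,(200,100,440,400))
a,_=snap('scene','s6')
cv2.imwrite('pics/v6.png',np.hstack([cv2.resize(a['frame'][145:325,400:540],(280,360),interpolation=cv2.INTER_CUBIC),w[:360] if (w:=c['frame'][:,90:600]) is not None else 0]))
E
```

```text
[ 0.58974753 -0.14222816  0.24312498] [-0.95902436 -0.15679393 -2.33907082] [ 1.70920367e+00  1.95558551e+01 -3.05455846e-01 -8.90617766e-03
 -7.02406823e+01  1.76521172e+02] [[ 3.09335561e-02  9.99519852e-01 -1.78368379e-03]
 [ 9.99521442e-01 -3.09334391e-02  9.31296963e-05]
 [ 3.79095062e-05 -1.78571103e-03 -9.99998405e-01]] 14.7667
red 304 204 33 42 [[0.5916, -0.0949], [0.5911, -0.1123], [0.5848, -0.1035], [0.5979, -0.1039]]
```

View pics/v6.png

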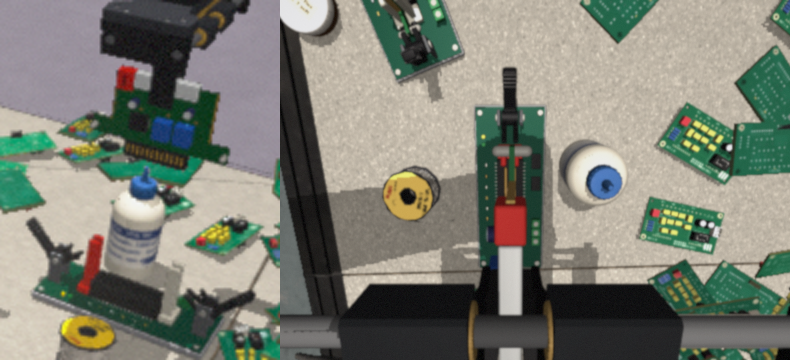

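The card is turned end for end: the red block is now at the +y end, above the red guide (wrist (513,160), socket centre line about x=512). Check the guide slot's x from the red posts.

```bash
python3 - <<'E'
from h import *
c,s=load('w6')
x0,y0=270,100;h=cv2.cvtColor(c['frame'][y0:260,x0:360],cv2.COLOR_BGR2HSV).astype(int)
m=(((h[...,0]<8)|(h[...,0]>172))&(h[...,1]>130)&(h[...,2]>60)).astype(np.uint8)
n,l,st,ce=cv2.connectedComponentsWithStats(m)
for i in range(1,n):
    if st[i,4]>8:
        x,y,w,hh,a=st[i];x+=x0;y+=y0;print(x,y,w,hh,a,[ray(c,q,y+hh-.5,.076,s)[:2].round(4).tolist() for q in (x-.5,x+w-.5)])
P=lambda X:print(np.round(proj(c,X,s),1))
P([.590,-.1,.076]);P([.5995,-.094,.076])
E
```

```text
308 157 11 10 75 [[0.5794, -0.105], [0.5894, -0.1053]]
325 157 7 10 50 [[0.5949, -0.1055], [0.6012, -0.1057]]
304 196 33 50 1490 [[0.5723, -0.181], [0.6043, -0.182]]
[319.  160.5]
[329.3 153.4]
```

>>> {"op": "step_arm", "data": {
  "targets": "0 -0.05 2 0;0 0 2.5 0;0 0 2.5 0;0 0 2 0;0 0 1.5 0;0 0 0.5 0;0 0 0.5 0;0 0 0.5 0;0 0 0.5 0;0 0 0.5 0;0 0 0 0;0 0 0 0"
}}

```text
time_s: 15.87
tcp_pos: [0.5898, -0.1423, 0.1142]
ee_rot: [[0.029, 1.0, 0.0], [1.0, -0.029, -0.0], [-0.0, 0.0, -1.0]]
wrist_force: [-0.2, 1.1, -3.6]
gripper_width: 0.113
gripper_force: 29.8
```

>>> {"op": "step_arm", "data": {
  "targets": "0 0 0.4 0;0 0 0.4 0;0 0 0.4 0;0 0 0.3 0;0 0 0 0;0 0 0 0"
}}

```text
time_s: 16.37
tcp_pos: [0.5898, -0.1423, 0.0988]
ee_rot: [[0.029, 1.0, -0.0], [1.0, -0.029, -0.0], [-0.0, -0.0, -1.0]]
wrist_force: [-0.2, 0.1, -2.8]
gripper_width: 0.11
gripper_force: 29.8
```

>>> {"op": "step_arm", "data": {
  "targets": "0 0 0.3 0;0 0 0.2 0;0 0 0.2 0;0 0 0 0;0 0 0 0"
}}

```text
time_s: 16.78
tcp_pos: [0.5896, -0.1421, 0.0919]
ee_rot: [[0.029, 1.0, -0.0], [1.0, -0.029, 0.0], [0.0, -0.0, -1.0]]
wrist_force: [-0.4, -0.3, -3.0]
gripper_width: 0.11
gripper_force: 29.8
```

>>> {"op": "step_arm", "data": {
  "targets": "0 0 0.1 0;0 0 0.1 0;0 0 0 0;0 0 0 0"
}}

```text
time_s: 17.12
tcp_pos: [0.5899, -0.1422, 0.0905]
ee_rot: [[0.029, 1.0, 0.001], [1.0, -0.029, -0.0], [-0.0, 0.001, -1.0]]
wrist_force: [-1.1, -0.8, 0.1]
gripper_width: 0.113
gripper_force: 29.9
```

The card is resting on the forks, as the weight has come off the wrist. Release it.

>>> {"op": "step_arm", "data": {
  "targets": "0 0 0 0;0 0 0 0;0 0 0 0;0 0 0 0;0 0 0 0;0 0 -1 0;0 0 -2 0;0 0 -3 0;0 0 -3.5 0;0 0 0 0;0 0 0 0",
  "claw": 2.6
}}

```text
time_s: 18.03
tcp_pos: [0.5912, -0.1423, 0.1887]
ee_rot: [[0.029, 1.0, 0.007], [1.0, -0.029, -0.0], [-0.0, 0.007, -1.0]]
wrist_force: [0.4, -0.8, -0.1]
gripper_width: 0.302
gripper_force: 0.0
```

```bash
python3 - <<'E'
from h import *
c,s=snap('wrist','w7');print(s['tcp_pos'],s['wrist_force'],s['joints'],s['time_s'])
red(c,s,.114,(200,60,440,400))
a,_=snap('scene','s7')
cv2.imwrite('pics/v7.png',np.hstack([cv2.resize(a['frame'][205:325,400:540],(420,360),interpolation=cv2.INTER_CUBIC),c['frame'][:360,140:510]]))
E
```

```text
[ 0.59121635 -0.14233436  0.18871832] [ 0.40138116 -0.78611041 -0.06920458] [ 1.71121121e+00  2.16327785e+01 -5.23183708e+00  2.64382153e-02
 -6.27358496e+01  1.76629076e+02] 18.0333
red 302 149 26 47 [[0.5902, -0.0819], [0.5892, -0.1126], [0.5812, -0.097], [0.5982, -0.0976]]
red 320 149 11 20 [[0.597, -0.0821], [0.5966, -0.0949], [0.5932, -0.0886], [0.6004, -0.0889]]
```

View pics/v7.png

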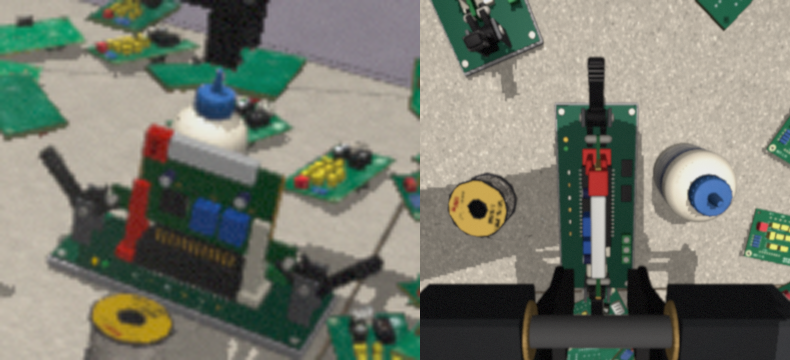

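The card stands upright in the guides with its red block (157,143) over the red guide, resting on both forks, and the levers are still out. Next, turn the tool and go outside the white lever.

>>> {"op": "step_arm", "data": {
  "targets": "0 0 0 7;0 0 0 7;0 0 0 7;0 0 0 7;0 0 0 7;0 0 0 7;0 0 0 7;0 0 0 7;0 0 0 7;0 0 0 7;0 0 0 7;0 0 0 7",
  "claw": 0
}}

```text
time_s: 19.13
tcp_pos: [0.5887, -0.1422, 0.1834]
ee_rot: [[0.998, 0.07, -0.004], [0.07, -0.998, 0.0], [-0.004, -0.0, -1.0]]
wrist_force: [-0.9, 0.5, 0.2]
gripper_width: 0.005
gripper_force: 0.0
```

>>> {"op": "step_arm", "data": {
  "targets": "0 0 0 6;0 3.5 0 0;0 4 0 0;0 4 0 0;0 3.1 0 0;0 0 3 0;0 0 4 0;0 0 3 0;0 0 1.5 0;0 0 0 0;0 0 0 0"
}}

```text
time_s: 20.05
tcp_pos: [0.5844, -0.2881, 0.0683]
ee_rot: [[1.0, -0.029, -0.004], [-0.029, -1.0, 0.001], [-0.004, -0.0, -1.0]]
wrist_force: [0.2, -0.7, 0.3]
gripper_width: 0.008
gripper_force: 0.0
```

>>> {"op": "step_arm", "data": {
  "targets": "0 0 0.8 0;0 0 0.3 0;0 -0.4 0 0;0 -0.3 0 0;0 -0.3 0 0;0 0 0 0"
}}

```text
time_s: 20.55
tcp_pos: [0.5861, -0.2775, 0.0598]
ee_rot: [[1.0, -0.028, 0.001], [-0.028, -1.0, -0.0], [0.001, 0.0, -1.0]]
wrist_force: [-0.2, 0.5, 0.0]
gripper_width: 0.008
gripper_force: 0.0
```

>>> {"op": "step_arm", "data": {
  "targets": "0 -0.2 0.1 0;0 -0.2 0.1 0;0 -0.2 0 0;0 -0.1 0 0;0 0 0 0"
}}

```text
time_s: 20.97
tcp_pos: [0.5858, -0.271, 0.057]
ee_rot: [[1.0, -0.029, -0.0], [-0.029, -1.0, -0.0], [-0.0, 0.0, -1.0]]
wrist_force: [-0.7, -0.4, 0.2]
gripper_width: 0.009
gripper_force: 0.0
```

>>> {"op": "step_arm", "data": {
  "targets": "0 -0.2 0 0;0 -0.2 0 0;0 0 0 0"
}}

```text
time_s: 21.22
tcp_pos: [0.5861, -0.2692, 0.0583]
ee_rot: [[1.0, -0.028, 0.0], [-0.028, -1.0, -0.003], [0.001, 0.003, -1.0]]
wrist_force: [-1.4, -7.5, 3.5]
gripper_width: 0.012
gripper_force: 3.3
```

>>> {"op": "step_arm", "data": {
  "targets": "0 -0.16 -0.23 0;0 -0.18 -0.22 0;0 -0.19 -0.21 0;0 -0.2 -0.2 0;0 -0.21 -0.19 0;0 0 0 0"
}}

```text
time_s: 21.72
tcp_pos: [0.5864, -0.2585, 0.0687]
ee_rot: [[1.0, -0.029, 0.001], [-0.029, -1.0, -0.001], [0.001, 0.001, -1.0]]
wrist_force: [-1.4, -5.3, 3.3]
gripper_width: 0.004
gripper_force: 2.5
```

>>> {"op": "step_arm", "data": {
  "targets": "0 -0.22 -0.18 0;0 -0.23 -0.16 0;0 -0.24 -0.15 0;0 -0.25 -0.14 0;0 -0.25 -0.12 0;0 -0.26 -0.11 0;0 0 0 0"
}}

```text
time_s: 22.3
tcp_pos: [0.5867, -0.2448, 0.0758]
ee_rot: [[1.0, -0.028, 0.0], [-0.028, -1.0, -0.003], [0.0, 0.002, -1.0]]
wrist_force: [0.7, -10.8, -0.0]
gripper_width: 0.005
gripper_force: 5.4
```

>>> {"op": "step_arm", "data": {
  "targets": "0 -0.2 -0.08 0;0 -0.15 -0.05 0;0 0 0 0;0 0 0 0"
}}

```text
time_s: 22.63
tcp_pos: [0.5866, -0.2439, 0.0761]
ee_rot: [[1.0, -0.029, -0.0], [-0.029, -1.0, -0.005], [-0.0, 0.005, -1.0]]
wrist_force: [1.5, -21.1, -7.3]
gripper_width: 0.004
gripper_force: 10.3
```

>>> {"op": "step_arm", "data": {
  "targets": "0 1.2 0 0;0 0 -3 0;0 0 -4 0;0 0 -1.5 0;0 -3.5 0 0;0 -4 0 0;0 -4 0 0;0 -4 0 0;0 -4 0 0;0 -4 0 0;0 -1.3 0 0;0 0 0 0"
}}

```text
time_s: 23.63
tcp_pos: [0.5932, 0.0006, 0.1618]
ee_rot: [[1.0, -0.024, -0.001], [-0.024, -1.0, 0.002], [-0.001, -0.002, -1.0]]
wrist_force: [-0.4, -0.2, -0.1]
gripper_width: 0.012
gripper_force: 0.0
```

>>> {"op": "step_arm", "data": {
  "targets": "0 0 3 0;0 0 4 0;0 0 2 0;0 0 1 0;0 0 0 0;0 0 0 0"
}}

```text
time_s: 24.13
tcp_pos: [0.5942, -0.0042, 0.0627]
ee_rot: [[1.0, -0.029, 0.0], [-0.029, -1.0, -0.0], [0.0, 0.0, -1.0]]
wrist_force: [1.0, -0.0, 0.4]
gripper_width: 0.006
gripper_force: 0.0
```

>>> {"op": "step_arm", "data": {
  "targets": "0 0.3 0.45 0;0 0.3 0 0;0 0.3 0 0;0 0.2 0 0;0 0.1 0 0;0 0 0 0"
}}

```text
time_s: 24.63
tcp_pos: [0.5945, -0.0129, 0.0603]
ee_rot: [[1.0, -0.029, 0.005], [-0.029, -1.0, 0.005], [0.005, -0.005, -1.0]]
wrist_force: [-3.0, 12.7, 7.0]
gripper_width: 0.005
gripper_force: 6.1
```

>>> {"op": "step_arm", "data": {
  "targets": "0 0.16 -0.23 0;0 0.18 -0.22 0;0 0.19 -0.21 0;0 0.2 -0.2 0;0 0.21 -0.19 0;0 0 0 0"
}}

```text
time_s: 25.13
tcp_pos: [0.5945, -0.0239, 0.0711]
ee_rot: [[1.0, -0.029, 0.005], [-0.029, -1.0, 0.003], [0.005, -0.003, -1.0]]
wrist_force: [-1.3, 5.8, 3.5]
gripper_width: 0.002
gripper_force: 3.0
```

>>> {"op": "step_arm", "data": {
  "targets": "0 0.22 -0.18 0;0 0.23 -0.16 0;0 0.24 -0.15 0;0 0.25 -0.14 0;0 0.25 -0.12 0;0 0.26 -0.11 0;0 0 0 0"
}}

```text
time_s: 25.72
tcp_pos: [0.594, -0.0377, 0.0781]
ee_rot: [[1.0, -0.03, 0.005], [-0.03, -1.0, 0.004], [0.004, -0.004, -1.0]]
wrist_force: [-1.1, 12.8, 3.6]
gripper_width: 0.007
gripper_force: 5.8
```

>>> {"op": "step_arm", "data": {
  "targets": "0 0.2 -0.08 0;0 0.2 -0.05 0;0 0.1 0 0;0 0 0 0"
}}

```text
time_s: 26.05
tcp_pos: [0.594, -0.0386, 0.0784]
ee_rot: [[1.0, -0.03, 0.005], [-0.03, -1.0, 0.009], [0.005, -0.009, -1.0]]
wrist_force: [-1.4, 26.0, 0.7]
gripper_width: 0.008
gripper_force: 12.7
```

>>> {"op": "step_arm", "data": {
  "targets": "0 -1.4 0 0;0 0 -3 0;0 0 -4 0;0 0 -1.5 0;0 3.5 0 0;0 4 0 0;0 4 0 0;0 4 0 0;0 4 0 0;0 3.5 0 0;0 0 0 0;0 0 0 0"
}}

```text
time_s: 27.05
tcp_pos: [0.5847, -0.2634, 0.1625]
ee_rot: [[0.999, -0.033, -0.002], [-0.033, -0.999, -0.0], [-0.002, 0.0, -1.0]]
wrist_force: [0.0, 0.1, 0.4]
gripper_width: 0.005
gripper_force: 0.0
```

```bash
python3 - <<'E'
from h import *
a,s=snap('scene','s8');print(s['tcp_pos'])
b,_=snap('side','d8');w,s=snap('wrist','w8')
cv2.imwrite('pics/v8.png',np.hstack([cv2.resize(a['frame'][205:325,400:540],(420,360),interpolation=cv2.INTER_CUBIC),cv2.resize(b['frame'][260:380,300:420],(360,360),interpolation=cv2.INTER_CUBIC)]))
E
```

```text
[ 0.58473114 -0.26338414  0.16254683]
```

View pics/v8.png

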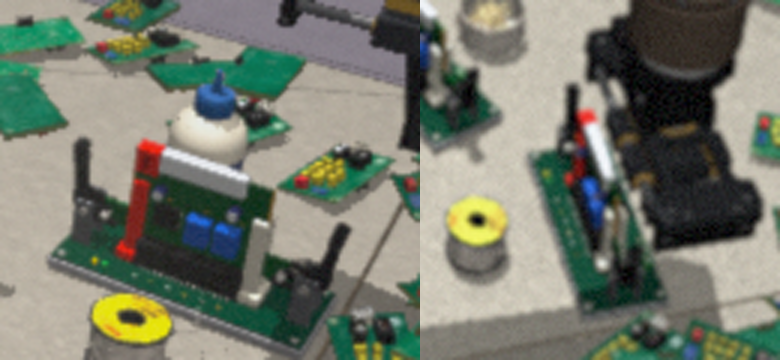

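Both levers look inward again and the card appears home, red block over the red guide. I'll re-press the white lever to make sure it is latched.

>>> {"op": "step_arm", "data": {
  "targets": "0.1 0 3 0;0 0 3.5 0;0 0 1.5 0;0 0 0.6 0;0 -0.5 0 0;0 -0.5 0 0;0 -0.4 0 0;0 -0.3 0 0;0 -0.3 0 0;0 -0.3 0 0;0 0 0 0;0 0 0 0"
}}

```text
time_s: 28.2
tcp_pos: [0.5891, -0.244, 0.0798]
ee_rot: [[1.0, -0.028, 0.004], [-0.028, -1.0, -0.009], [0.005, 0.009, -1.0]]
wrist_force: [0.5, -22.5, -5.7]
gripper_width: 0.003
gripper_force: 11.1
```

>>> {"op": "step_arm", "data": {
  "targets": "0 1.5 0 0;0 0.5 -3 0;0 0 -4 0;0 0 -4 0;0 4 -3 0;0 4 0 0;0 0 0 0;0 0 0 0"
}}

```text
time_s: 28.87
tcp_pos: [0.5849, -0.3323, 0.2136]
ee_rot: [[0.999, -0.032, 0.002], [-0.032, -0.999, 0.0], [0.002, -0.0, -1.0]]
wrist_force: [0.4, -0.1, -1.4]
gripper_width: 0.003
gripper_force: 0.0
```

```bash
python3 - <<'E'
from h import *
c,s=snap('scene','s9');print(s['tcp_pos'],s['time_s'],s['wrist_force'])
o=np.load('pics/scene0.npy',allow_pickle=True).item()
a=o['frame'].astype(int);b=c['frame'].astype(int)
def ext(f,box):
    x0,y0,x1,y1=box;h=cv2.cvtColor(f[y0:y1,x0:x1].astype(np.uint8),cv2.COLOR_BGR2HSV)
    m=h[...,2]<60;ys,xs=np.where(m);return ys.min()+y0,xs[ys.argmin()]+x0
for n,bx in (('leverR',(420,245,436,268)),('leverW',(508,276,520,292))): print(n,ext(a,bx),ext(b,bx))
for n,f in (('before',a),('after',b)):
    h=cv2.cvtColor(f.astype(np.uint8),cv2.COLOR_BGR2HSV)
    W=(h[...,1]<50)&(h[...,2]>150);R=((h[...,0]<8)|(h[...,0]>172))&(h[...,1]>150)&(h[...,2]>90)
    M=(W|R)
    # lower edge of rail/block per column (above green)
    for u in (460,468,476,484):
        col=np.where(M[250:285,u])[0]+250;run=col[np.r_[True,np.diff(col)==1].cumprod()>0];print(n,u,run.min(),run.max())
d=np.abs(a-b).sum(2)
for n,P in (('socket_b',(300,240,400,305)),('bottle',(455,228,485,250)),('reel',(425,298,462,336)),('flux',(325,295,358,325))):
    x0,y0,x1,y1=P;print(n,(d[y0:y1,x0:x1]>90).mean().round(3))
E
```

```text
[ 0.58493484 -0.3322669   0.21355946] 28.8667 [ 0.39896664 -0.08961126 -1.44723255]
leverR (np.int64(252), np.int64(427)) (np.int64(252), np.int64(427))
leverW (np.int64(280), np.int64(513)) (np.int64(280), np.int64(513))
before 460 250 258
before 468 250 261
before 476 250 263
before 484 256 263
after 460 250 252
after 468 250 261
after 476 250 257
after 484 256 265
socket_b 0.0
bottle 0.0
reel 0.0
flux 0.0
```

Both levers match their original latched positions to the pixel, the rail is back at its home height and nothing nearby has moved. Hand in.

```bash
python3 -c "
from station import r
print(r.finish_job())"
```

```text
the job is handed in; nothing more can be done
None
```

The back-to-front card in socket_a is turned end for end and seated home with both levers fully inward. In the scene camera, both levers match their starting positions and the neighbouring things show no change. The job was handed in at about 29 s; no verdict came back.

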